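# Zero the grain mill and set its lever to the second line

## Task

Set the grain mill on the pantry counter: swing its lever round until the bar gently but definitely bears on the stop screw, pause there a moment without forcing it, then swing it back and leave it pointing at the second black line, counted from the stop. Let go of the lever, and leave everything else on the counter where it stands.

Things in the scene. Friction and masses are not known exactly. Their poses are not given: they have to be found in the camera images.
- mill: the grain mill: a cherry-wood box 190 x 190 and 86 high with a round steel hopper (84 wide, from 122 up to 162 above the counter) over its middle. It is fixed to the counter. Origin: middle of the underside; z up is the vertical hinge axis shared by the lever and the scale ring
- lever: the setting lever, a flat steel bar (12 wide, from 106 to 116 above the counter) that swings level round the mill's vertical axis between ring and hopper, on the robot's side of the mill. Origin on the hinge axis at counter height; x points from the hinge along the bar to the knob. It turns stiffly (about 1.3 N at the knob) and stays where it is left
- knob (a point): the lever's upright round wooden knob, 26 across, 50 high (116 to 166 above the counter), 160 out from the hinge axis. The point is on the knob's own axis, 143 above the counter, a good height for the TCP when gripping it from above
- ring: the flat grey metal scale ring under the lever, 260 across, top 96 above the counter; clamped, it does not turn. It has four black radial lines 20 degrees apart and, past the first line, a stop block. Origin on the hinge axis at counter height; x points out along the SECOND line from the stop; the stop and first line lie counter-clockwise (+ about z, from above) of it, the other lines clockwise
- stop (a point): middle of the lever-side face of the steel stop block on the ring (24 x 16, top 130 above the counter), 100 from the hinge axis. A hard round-headed screw, 12 across, sticks out 13 to 29 towards the lever, how far is not reported: the bar meets it 0.60 to 0.80 rad from the second line. It should feel 2 N for 0.2 s (1.3 N at the knob beyond the lever's friction), never 25 N (16 N at the knob)
- measure_cup: bystander: small open steel measuring cup, 68 wide and 45 high, standing low in front of the mill under the lever's path. Loose. Origin: middle of its underside
- spice_jar: bystander: small amber jar, 48 wide and 70 high, standing low in front of the mill under the lever's path. Loose. Origin: middle of its underside
- bowl: bystander: pale green bowl, 140 wide and 65 high. Loose. Origin: middle of its underside
- grain_jar: bystander: closed jar, 90 wide and 150 high. Loose. Origin: middle of its underside
- bean_jar: bystander: closed dark jar, 80 wide and 130 high. Loose. Origin: middle of its underside
- oil: bystander: green oil bottle, 56 wide and 210 high. Loose. Origin: middle of its underside
- candlestick: bystander: turned wooden candlestick, 68 wide and 150 high. Loose. Origin: middle of its underside

How it is judged:
By the outcome, as a careful person would: the job done as asked, in the order asked, and still so for the second after the job is handed in, with the robot touching nothing.
It also fails if it takes over 54 s, if anything falls off the work surface, if the arm or the gripper's body presses on something with over 40 N, if the wrist force passes 120 N, or if a joint passes its speed limit or range.

## Robot

A 6-joint arm with a two-finger parallel gripper is mounted at the origin on the work surface. World frame = base frame: x ahead of the robot, y to its left, z up, the work surface at z = 0. Lengths are in m, angles in rad, forces in N, time in s.
With the tool pointing down it reaches from about 0.3 to 0.875 m from the base axis. Payload 6.4 kg.
Tool frame: the origin (TCP) lies between the finger pads, 19 mm behind the fingertips; this is the grasp point; z points along the fingers, y is the direction in which the jaws open and shut (so a half turn about z gives the same grasp; the last joint's range is limited). The gripper opens to 88 mm and grips with 3 to 60 N. Pads are 18 mm wide; open, the fingers measure 123 mm over their backs; the gripper's body (75 mm by 187 mm) begins 45 mm behind the grasp point.
Start: joints at [-1.364, 0.181, 1.607, -0, 1.354, -0.206], TCP at [0.231, -0.527, 0.257] pointing down, gripper open.
Joint ranges: [-2.99, 2.99], [-0.89, 2.07], [0.3, 2.58], [-1.14, 4.28], [0, 2.63], [-3.12, 3.12]. Speed limits (rad/s): [2.57, 2.57, 3.01, 3.14, 3.14, 3.14].

## Interface

Orientations are given as a unit quaternion [x, y, z, w].
In Python, from cell import monitor, viewer, job, spotter gives the robot as it stands.
- The arm moves only by the tool servo_tool, never from a script. Its argument "moves" is a list that holds one entry, the list of rows, each a list of 5 numbers: the opening, from 0 (shut) to 1 (fully open), then the shift along the world's x, y, z in units of 40 mm (1.0 is 40 mm), then the turn about the world's z in units of 5 degrees (1.0 is 5 degrees). A call has 1 to 12 rows; each row shifts and turns the pose as measured when the row begins; what a row does not reach is not made up. A row lasts 1/10 s, in which the tool goes at most 50 mm and 8.59 degrees, less where a joint would pass 70% of its speed; a pose out of reach is approached as far as the arm can. A call is refused whole if a number of a shift passes 1 or a number of a turn 1, either way. A call with a gripper value outside its range is refused whole. The fingers move at their own pace and stop on an object; "grip_force" is the grip in N (left out, the last holds). Time passes only in rows, so rows that do not move let the fingers close. It gives the time, the measured TCP pose, the force and the opening at its end, in the units of the state.
- monitor.read_state(): the state, without advancing time (a new reading comes with each control period).
- viewer.read_camera(name): name is "scene" or "top"; returns the picture (384x512x3 uint8, blue, green, red); there is no depth.
- viewer.get_calibration(name): a dict with "mtx" (3x3 intrinsics, pixels), "k1" (the pictures are not rectified: a ray, as slopes to the right and down, at radius r is drawn at 1 + k1 r^2 times it, then the intrinsics apply), "T" (4x4, takes a point from camera to world coordinates). Camera axes: x right, y up, looking along -z (the intrinsics and any distortion apply to the point x, -y, -z); pixel columns grow to the right and rows downward; lengths in m; the calibration is good to about 2 mm. A picture is of the moment at which its call begins. get_calibration takes no time and is no camera call.
- job.hand_in(): hands the job in, once; it reports no verdict.
Trained networks look in the newest picture that a camera, given by its name, has taken for a name from the list of things; names that differ only in an ending like _2 or _b are one class to them, and where a whole thing is asked for, a point or a joint stands for the part that bears it (a point fixed in the world has none). Each returns a list of dicts, best first, with "p" (0 to 1); they miss things now and then, are a little off and sometimes report something else, mostly with a low value. They report only what shows in the picture. A call takes as long as a camera call.
- spotter.search_frame(label, camera): "location" ([row, column] in pixels, amid what is visible of it).
The state is a dict: "t": time; "joint_pos": joint angles; "qd": joint speeds; "effort": joint torques, N m; "eef_pos": TCP position; "eef_rot": TCP orientation; "ft_force": force on the tool from outside, world axes, zero at the start; "wrist_torque": the same for the moment, N m; "width": finger opening in m.
Only numpy, scipy, OpenCV 4.12 (cv2) and the standard library are available. Lean on these libraries where they do the work, as an engineer would, in place of code of your own. Each camera call takes 0.05 s, during which the arm holds its last target.

## Working session

There is one attempt and no reset: what is moved stays moved. The work goes in short steps, Python scripts to look and compute and a tool call to move; the robot and the scene stay as the last step left them, time stands still between calls to the robot, and variables do not carry over. Pictures are saved under pics/ and viewed, and the job is handed in when it is done.

Besides the shell and the picture viewer there is one more tool, called after ">>>" as a command line: name --argument value ..., lists and objects as JSON in quotes. servo_tool: Moves the arm, as the interface text tells. Its arguments: {"type":"object","properties":{"moves":{"type":"array","items":{"type":"array","items":{"type":"array","items":{"type":"number"}}}},"grip_force":{"type":"number"}},"required":["moves"]}

```bash
mkdir -p pics
python3 - <<'E'
from cell import monitor, viewer, job, spotter
import cv2
print(monitor.read_state())
for c in("scene","top"):
    im=viewer.read_camera(c); cv2.imwrite(f"pics/{c}0.png",im)
    k=viewer.get_calibration(c);print(c,k)
    for n in ["mill","lever","knob","ring","stop","measure_cup","spice_jar"]:
        print(n,spotter.search_frame(n,c)[:2])
print(monitor.read_state()["t"])
E
```

```text
{'t': 0.0, 'joint_pos': array([-1.36430053e+00,  1.81507613e-01,  1.60797741e+00, -4.05678098e-06,
        1.35380777e+00, -2.06318144e-01]), 'qd': array([ 4.12292176e-05,  4.81479181e-04,  4.47798669e-04,  6.78489924e-04,
        5.43754845e-04, -2.04622709e-04]), 'effort': array([ 2.52655380e-03, -4.33861542e+01, -3.41847074e+01,  7.04359473e-02,
        3.86656530e-02, -1.43782463e-04]), 'eef_pos': array([ 0.23058535, -0.52620141,  0.2565437 ]), 'eef_rot': array([ 9.78773159e-01,  2.04944825e-01, -2.05596391e-06, -8.50073278e-04]), 'ft_force': array([0.1809904 , 0.03228151, 0.57415101]), 'wrist_torque': array([ 0.0075275 ,  0.02363309, -0.03817305]), 'width': 0.08809890698100789}
scene {'mtx': array([[493.36804198,   0.        , 253.582873  ],
       [  0.        , 493.36804198, 193.36791703],
       [  0.        ,   0.        ,   1.        ]]), 'k1': -0.140754719042524, 'T': array([[-0.98066317,  0.18800594, -0.05434615,  0.4779816 ],
       [-0.19546515, -0.92725403,  0.31936397,  0.48016349],
       [ 0.00964964,  0.32381126,  0.94607249,  1.50149703],
       [ 0.        ,  0. 
[... 715 characters left out ...]
733145,  0.99714167, -0.07519797,  0.47407881],
       [-0.99988686,  0.00632232, -0.01364887, -0.00150607],
       [-0.01313443,  0.07528953,  0.99707521,  1.42396405],
       [ 0.        ,  0.        ,  0.        ,  1.        ]])}
mill [{'location': [169.2, 274.2], 'p': 0.93}, {'location': [207.2, 236.7], 'p': 0.73}]
lever [{'location': [233.8, 359.2], 'p': 0.15}]
knob [{'location': [175.5, 243.2], 'p': 0.44}]
ring [{'location': [178.7, 277.8], 'p': 0.63}, {'location': [178.5, 244.8], 'p': 0.36}]
stop [{'location': [174.7, 273.4], 'p': 0.97}]
measure_cup [{'location': [205.9, 238.8], 'p': 0.7}, {'location': [176.1, 244.6], 'p': 0.61}]
spice_jar [{'location': [209.8, 283.2], 'p': 0.52}]
0.8
```

Run:
```python
import cv2
a=cv2.imread("pics/scene0.png");cv2.imwrite("pics/s1.png",cv2.resize(a[130:280,150:350],None,fx=4,fy=4,interpolation=cv2.INTER_CUBIC))
b=cv2.imread("pics/top0.png");cv2.imwrite("pics/t1.png",cv2.resize(b[100:250,190:340],None,fx=4,fy=4,interpolation=cv2.INTER_CUBIC))
```

```text
(no output)
```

View pics/scene0.png

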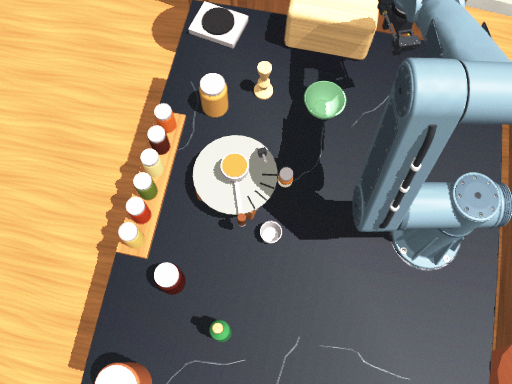

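View pics/top0.png

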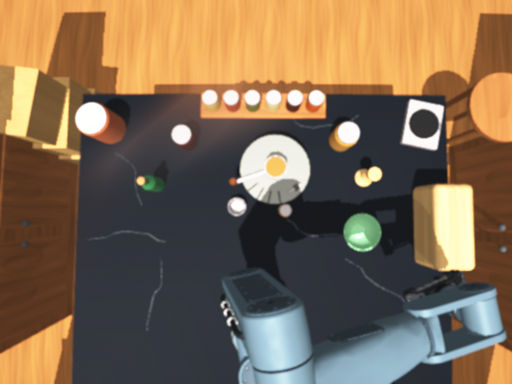

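```bash
sleep 1
```

```text
(no output)
```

View pics/s1.png

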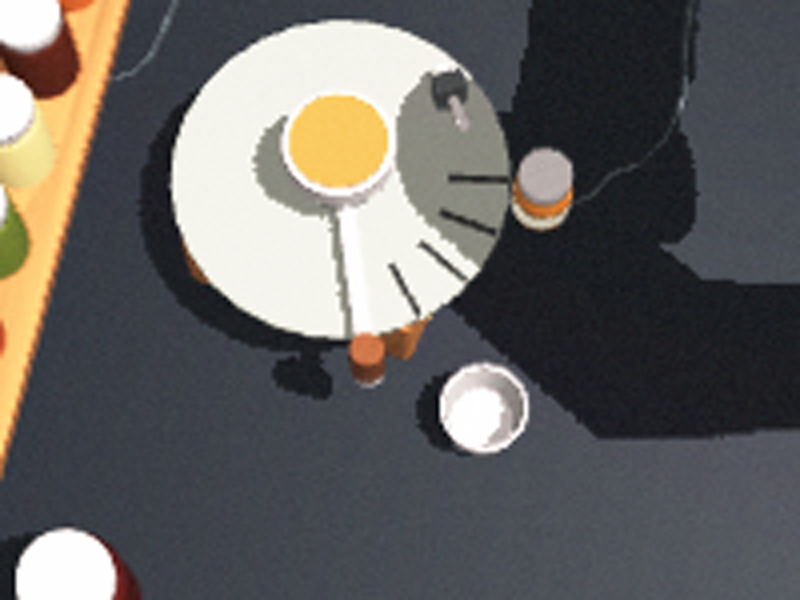

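View pics/t1.png

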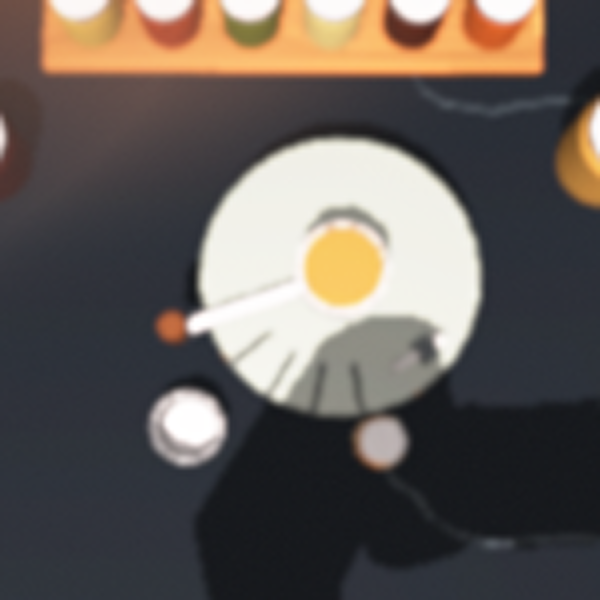

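```bash
cat > h.py <<'E'
import numpy as np, cv2
from cell import monitor, viewer, job, spotter
def proj(c,P):
    k=viewer.get_calibration(c);T=np.linalg.inv(k["T"]);P=np.asarray(P,float)
    q=P@T[:3,:3].T+T[:3,3]; s=np.stack([q[...,0]/-q[...,2],-q[...,1]/-q[...,2]],-1)
    s=s*(1+k["k1"]*(s**2).sum(-1,keepdims=True))
    m=k["mtx"]; return s*[m[0,0],m[1,1]]+m[:2,2]
def unproj(c,uv,z):
    from scipy.optimize import fsolve
    return fsolve(lambda p:proj(c,[p[0],p[1],z])-uv,[.5,0])
def rect(c,im,cx,cy,z,half=.2,s=.00075):
    # up = +x, left = +y
    n=int(2*half/s); r,cc=np.mgrid[0:n,0:n]
    X=cx+half-r*s; Y=cy+half-cc*s
    m=proj(c,np.stack([X,Y,0*X+z],-1)).astype(np.float32)
    return cv2.remap(im,m[...,0],m[...,1],cv2.INTER_CUBIC)
E
python3 - <<'E'
from h import *
for c,uv in (("scene",(150+342/4,130+180/4)),("top",(190+342/4,100+276/4))): print(c,unproj(c,uv,.096))
for c,uv in (("scene",(150+367/4,130+345/4)),("top",(190+172/4,100+325/4))): print("knobtop",c,unproj(c,uv,.166))
for c,uv in (("scene",(150+545/4,130+175/4)),("top",(190+383/4,100+441/4))): print("spice",c,unproj(c,uv,.07))
for c,uv in (("scene",(150+485/4,130+400/4)),("top",(190+188/4,100+427/4))): print("cup",c,unproj(c,uv,.045))
for c in("scene","top"):
    im=cv2.imread(f"pics/{c}0.png"); p=unproj("top",(190+342/4,100+276/4),.096)
    cv2.imwrite(f"pics/r_{c}.png",rect(c,im,p[0],p[1],.096))
E
```

```text
scene [ 0.62435054 -0.0413989 ]
top [ 0.62720378 -0.0522469 ]
knobtop scene [0.57404949 0.10277852]
knobtop top [0.57461488 0.10072034]
spice scene [ 0.47313296 -0.08660248]
spice top [ 0.47349327 -0.09255089]
cup scene [0.48582589 0.09349875]
cup top [0.48559788 0.09387766]
```

View pics/r_scene.png

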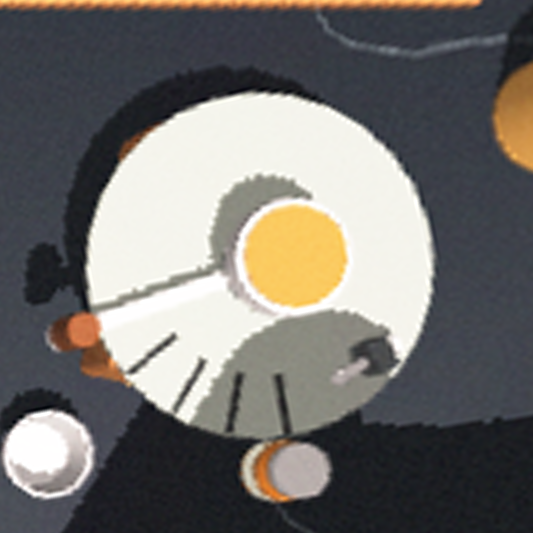

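View pics/r_top.png

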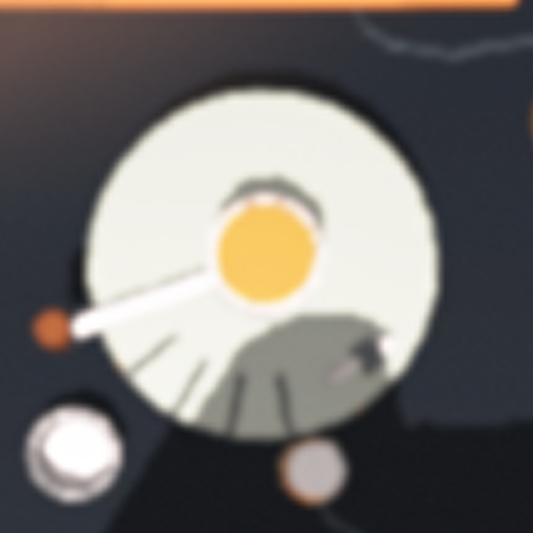

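```bash
cat >> h.py <<'E'
from scipy.optimize import least_squares
def ringfit(c,im,cx=.627,cy=-.05):
    # outer edge points at z .096 -> circle
    g=cv2.GaussianBlur(im,(0,0),.6).astype(float).min(2); pts=[]
    rr=np.arange(.115,.145,.00025)
    for a in np.radians(np.arange(-100,85,2)):
        X=cx+rr*np.cos(a);Y=cy+rr*np.sin(a)
        uv=proj(c,np.stack([X,Y,0*X+.096],-1)).astype(np.float32)
        v=cv2.remap(g.astype(np.float32),uv[None,:,0],uv[None,:,1],cv2.INTER_LINEAR)[0]
        d=np.gradient(v); i=d.argmin()
        if 3<i<len(rr)-3: pts.append((X[i],Y[i]))
    pts=np.array(pts)
    f=lambda p:np.hypot(pts[:,0]-p[0],pts[:,1]-p[1])-p[2]
    s=least_squares(f,[cx,cy,.13],loss="soft_l1",f_scale=.001)
    return s.x,np.median(abs(f(s.x))),len(pts)
def sample(c,im,P):
    g=im.astype(np.float32).min(2); uv=proj(c,P).astype(np.float32)
    return cv2.remap(g,uv[...,0],uv[...,1],cv2.INTER_CUBIC)
def angprof(c,im,ctr,r0,r1,z,a):
    R=np.arange(r0,r1,.001);A,RR=np.meshgrid(np.radians(a),R)
    return sample(c,im,np.stack([ctr[0]+RR*np.cos(A),ctr[1]+RR*np.sin(A),0*A+z],-1))
E
python3 - <<'E'
from h import *
from scipy.signal import find_peaks
for c in("scene","top"):
    im=cv2.imread(f"pics/{c}0.png"); p,e,n=ringfit(c,im); print(c,p,e,n)
    a=np.arange(120,210,.25)
    for r0,r1 in((.088,.122),(.088,.105),(.105,.122)):
        v=angprof(c,im,p,r0,r1,.096,a).mean(0)
        import scipy.ndimage as nd
        d=nd.median_filter(v,61)-v
        out=[]
        for i in find_peaks(d,prominence=12)[0]:
            s=slice(max(0,i-14),i+15);w=np.clip(d[s]-d[i]*.2,0,None); out.append((round((a[s]*w).sum()/w.sum(),2),round(d[i])))
        print(r0,out)
E
```

```text
scene [ 0.62785909 -0.0468141   0.12981321] 0.0005393361626799542 93
0.088 [(np.float64(129.33), 163), (np.float64(149.35), 166), (np.float64(169.49), 88), (np.float64(189.48), 91)]
0.088 [(np.float64(129.31), 169), (np.float64(149.4), 162), (np.float64(169.44), 90), (np.float64(189.47), 91)]
0.105 [(np.float64(129.35), 156), (np.float64(149.36), 170), (np.float64(169.54), 86), (np.float64(189.49), 89)]
top [ 0.62856608 -0.04866365  0.13092002] 0.0007793160729443194 93
0.088 [(np.float64(129.13), 48), (np.float64(148.86), 45), (np.float64(169.18), 32), (np.float64(189.09), 32)]
0.088 [(np.float64(129.07), 45), (np.float64(148.87), 48), (np.float64(169.21), 30), (np.float64(189.16), 31)]
0.105 [(np.float64(129.17), 51), (np.float64(148.93), 45), (np.float64(169.16), 34), (np.float64(189.03), 33)]
```

>>> servo_tool --moves '[[[1,0.5,0.9,0,0],[1,0.5,0.9,0,0],[1,0.5,0.9,0,0],[1,0.5,0.9,0,0],[1,0.5,0.9,0,0],[1,0.5,0.9,0,0],[1,0.5,0.9,0,0],[1,0.5,0.9,0,0],[1,0.5,0.9,0,0],[1,0.5,0.9,0,0]]]'

```text
t: 1.8
eef_pos: [0.433, -0.1576, 0.2586]
eef_rot: [0.98, 0.2, 0.001, 0.003]
ft_force: [0.7, -0.4, -0.3]
width: 0.0876
```

>>> servo_tool --moves '[[[1,0.5,0.92,0,0],[1,0.5,0.92,0,0],[1,0.5,0.92,0,0],[1,0.5,0.92,0,0],[1,0.5,0.92,0,0],[1,0.5,0.92,0,0],[1,0.5,0.7,0,0],[1,0,0,0,0],[1,0,0,0,0]]]'

```text
t: 2.7
eef_pos: [0.5787, 0.108, 0.26]
eef_rot: [0.979, 0.203, 0.003, 0.004]
ft_force: [0.1, -0.5, 0.2]
width: 0.0883
```

Run:
```python
from h import *
s=monitor.read_state();print(s["eef_pos"],s["eef_rot"],s["ft_force"],s["joint_pos"])
for c in("scene","top"):
    im=viewer.read_camera(c);cv2.imwrite(f"pics/{c}1.png",im)
    cv2.imwrite(f"pics/{c}1c.png",cv2.resize(im[100:280,150:350],None,fx=3,fy=3))
```

```text
[0.57865256 0.10798826 0.26000292] [0.97910973 0.20327183 0.00338101 0.00364238] [ 0.06462193 -0.47753107  0.21301701] [-0.01412009  0.20418712  1.57426193 -0.00577716  1.35496483  1.14848853]
```

View pics/scene1c.png

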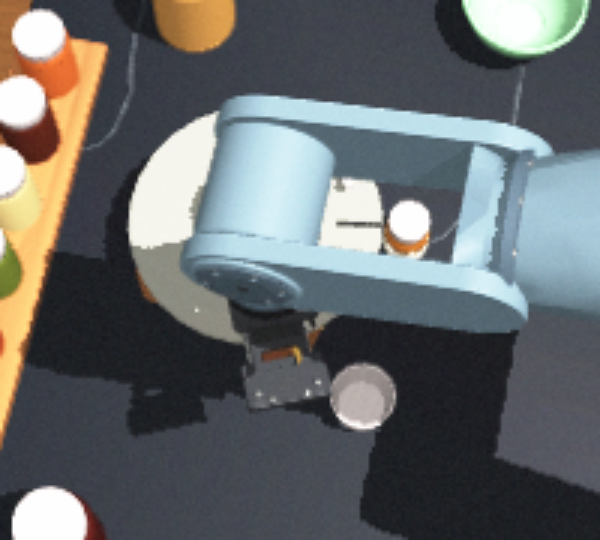

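View pics/top1c.png

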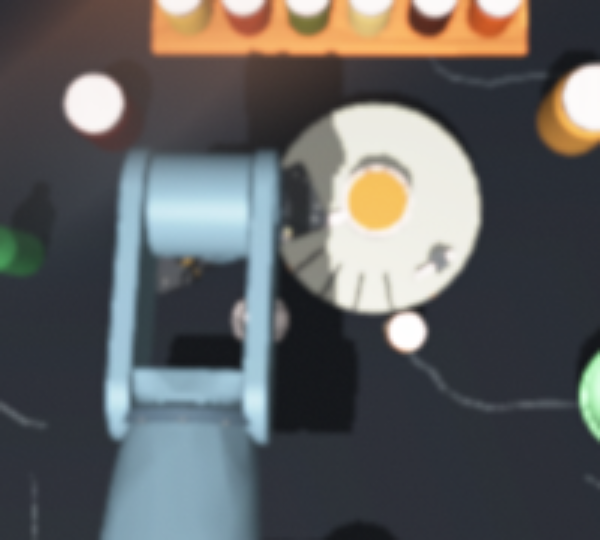

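>>> servo_tool --moves '[[[1,-0.1,-0.13,-0.7,0],[1,0,0,-0.7,0],[1,0,0,-0.7,0],[1,0,0,-0.5,0],[1,0,0,-0.2,0],[1,0,0,0,0],[1,0,0,0,0]]]' --grip_force 6

```text
t: 3.5
eef_pos: [0.573, 0.0929, 0.1488]
eef_rot: [0.98, 0.197, 0.006, 0.005]
ft_force: [-0.1, -0.6, 0.8]
width: 0.0879
```

>>> servo_tool --moves '[[[1,0.02,0.24,-0.12,0],[1,0,0,0,0],[1,0,0,0,0]]]'

```text
t: 3.8
eef_pos: [0.5758, 0.1029, 0.147]
eef_rot: [0.98, 0.197, 0.009, 0.006]
ft_force: [1.0, 0.7, -0.7]
width: 0.0883
```

Run:
```python
from h import *
s=monitor.read_state();print(s["eef_pos"],s["eef_rot"],s["ft_force"],s["qd"],s["t"])
c="scene"
im=viewer.read_camera(c);cv2.imwrite(f"pics/{c}2.png",im)
cv2.imwrite(f"pics/{c}2c.png",cv2.resize(im[160:280,180:330],None,fx=5,fy=5))
print(monitor.read_state()["eef_pos"])
```

```text
[0.57579944 0.10292486 0.14695598] [0.9804313  0.19659065 0.00869624 0.00556469] [ 0.96079239  0.65498015 -0.66795377] [ 0.01282101 -0.00260003 -0.00447939  0.00857831  0.00212561  0.0064776 ] 3.8
[0.57573942 0.10299598 0.14691061]
```

View pics/scene2c.png

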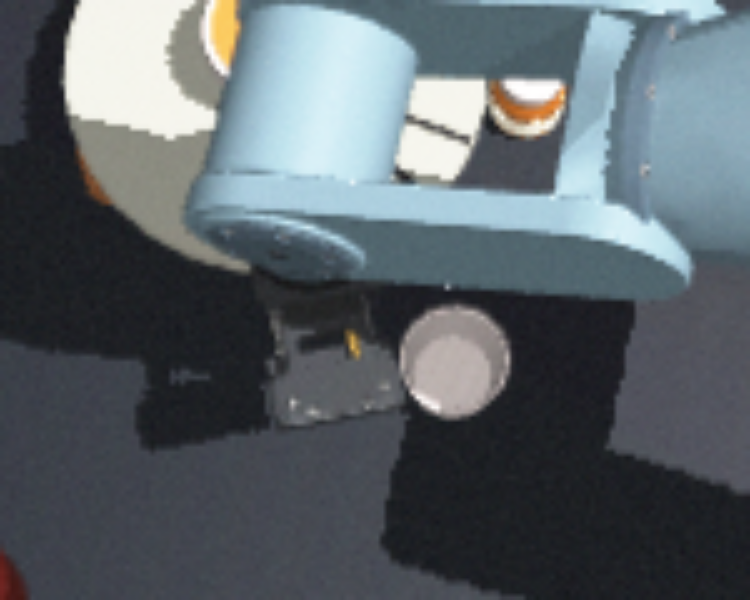

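>>> servo_tool --moves '[[[0,0,0,-0.05,0],[0,0,0,0,0],[0,0,0,0,0],[0,0,0,0,0],[0,0,0,0,0],[0,0,0,0,0]]]' --grip_force 8

```text
t: 4.45
eef_pos: [0.5761, 0.1032, 0.1454]
eef_rot: [0.98, 0.197, 0.009, 0.006]
ft_force: [0.5, -0.4, -0.0]
width: 0.0423
```

>>> servo_tool --moves '[[[0,0,0,0,0],[0,0,0,0,0],[0,0,0,0,0],[0,0,0,0,0],[0,0,0,0,0]]]'

```text
t: 4.95
eef_pos: [0.5754, 0.1046, 0.1453]
eef_rot: [0.98, 0.197, 0.009, 0.004]
ft_force: [-0.1, 0.7, 0.4]
width: 0.0258
```

```bash
cat >> h.py <<'E'
C=np.array([.6282,-.0477])
def arc(step,n,r=.1605):
    s=monitor.read_state();p=s["eef_pos"];d=p[:2]-C;a0=np.degrees(np.arctan2(d[1],d[0]))%360
    from scipy.spatial.transform import Rotation as R
    M=R.from_quat(s["eef_rot"]).as_matrix()
    print("ang",a0.round(2),"r",np.hypot(*d).round(4),"jaw",(np.degrees(np.arctan2(M[1,1],M[0,1]))%180).round(1),"z",p[2].round(4),"tilt z",M[:,2].round(4),"F",s["ft_force"].round(2),"t",s["t"],"w",s["width"].round(4))
    t=np.array([-d[1],d[0]])/np.hypot(*d); print(" Ftan",(s["ft_force"][:2]@t).round(2),"Frad",(s["ft_force"][:2]@d/np.hypot(*d)).round(2))
    q=p[:2]
    for i in range(n):
        a=np.radians(a0+step*(i+1)); g=C+r*np.array([np.cos(a),np.sin(a)]); print(np.round((g-q)/.04,3)); q=g
E
python3 -c "
from h import *
arc(5,8)"
```

```text
Traceback (most recent call last):
  File "h.py", line 43, in arc
    print("ang",a0.round(2),"r",np.hypot(*d).round(4),"jaw",(np.degrees(np.arctan2(M[1,1],M[0,1]))%180).round(1),"z",p[2].round(4),"tilt z",M[:,2].round(4),"F",s["ft_force"].round(2),"t",s["t"],"w",s["width"].round(4))
                                                                                                                                                                                                      ^^^^^^^^^^^^^^^^
AttributeError: 'float' object has no attribute 'round'
```

```bash
sed -i 's/s\["width"\].round(4)/s["width"]/' h.py
python3 -c "
from h import *
arc(5,8)"
```

```text
ang 109.1 r 0.1612 jaw 112.7 z 0.1453 tilt z [ 0.0188 -0.0047 -0.9998] F [-0.1   0.68  0.41] t 4.95 w 0.02581908206326863
 Ftan -0.13 Frad 0.68
[-0.32  -0.146]
[-0.313 -0.157]
[-0.298 -0.183]
[-0.281 -0.209]
[-0.262 -0.232]
[-0.241 -0.254]
[-0.217 -0.274]
[-0.193 -0.292]
```

>>> servo_tool --moves '[[[0,-0.32,-0.13,0,0.8],[0,-0.31,-0.16,0,1],[0,-0.3,-0.18,0,1],[0,-0.28,-0.21,0,1]]]'

```text
t: 5.35
eef_pos: [0.5274, 0.078, 0.1453]
eef_rot: [0.932, 0.362, 0.011, 0.002]
ft_force: [1.0, 0.2, 0.2]
width: 0.0259
```

```bash
python3 -c "
from h import *
arc(5,8)"
```

```text
ang 128.72 r 0.1611 jaw 132.4 z 0.1453 tilt z [ 0.0221  0.0036 -0.9997] F [0.99 0.22 0.16] t 5.35 w 0.025896256813328484
 Ftan -0.91 Frad -0.45
[-0.254 -0.242]
[-0.242 -0.253]
[-0.219 -0.273]
[-0.195 -0.291]
[-0.169 -0.307]
[-0.141 -0.32 ]
[-0.113 -0.331]
[-0.083 -0.34 ]
```

>>> servo_tool --moves '[[[0,-0.25,-0.24,0,1],[0,-0.24,-0.25,0,1],[0,-0.22,-0.27,0,1],[0,-0.195,-0.29,0,1],[0,-0.17,-0.305,0,1],[0,-0.14,-0.32,0,1],[0,-0.11,-0.33,0,1],[0,-0.08,-0.34,0,1]]]'

```text
t: 6.15
eef_pos: [0.47, -0.0201, 0.1453]
eef_rot: [0.742, 0.67, 0.013, 0.001]
ft_force: [6.0, 0.1, -5.1]
width: 0.0258
```

```bash
python3 -c "
from h import *
arc(5,6)"
```

```text
ang 170.09 r 0.1606 jaw 174.1 z 0.1453 tilt z [ 0.0208  0.0167 -0.9996] F [ 5.95  0.14 -5.14] t 6.15 w 0.025848777402078495
 Ftan -1.16 Frad -5.84
[-0.043 -0.348]
[-0.015 -0.35 ]
[ 0.016 -0.35 ]
[ 0.046 -0.347]
[ 0.076 -0.342]
[ 0.106 -0.334]
```

```bash
python3 -c "
from h import *
arc(5,4,.1592)
s=monitor.read_state();print(s['wrist_torque'],s['qd'])"
```

```text
ang 170.09 r 0.1606 jaw 174.1 z 0.1453 tilt z [ 0.0208  0.0167 -0.9996] F [ 5.95  0.14 -5.14] t 6.15 w 0.025848777402078495
 Ftan -1.16 Frad -5.84
[-0.01 -0.35]
[-0.015 -0.347]
[ 0.016 -0.347]
[ 0.046 -0.344]
[ 0.03601249 -0.61076696 -0.08723082] [-0.33376268 -0.0515326   0.05299104  0.02316004 -0.00493805 -1.24004937]
```

>>> servo_tool --moves '[[[0,0,-0.35,-0.01,1],[0,-0.01,-0.345,-0.01,1],[0,0.02,-0.34,0,0.8]]]'

```text
t: 6.45
eef_pos: [0.4687, -0.0629, 0.1453]
eef_rot: [0.651, 0.759, 0.012, -0.002]
ft_force: [5.3, 3.0, -5.3]
width: 0.0255
```

```bash
python3 -c "
from h import *
arc(5,4,.1592)
s=monitor.read_state();print(s['wrist_torque'],s['qd'])"
```

```text
ang 185.45 r 0.1603 jaw 8.7 z 0.1453 tilt z [ 0.0129  0.0216 -0.9997] F [ 5.26  2.96 -5.28] t 6.45 w 0.025531671811048314
 Ftan -2.45 Frad -5.52
[ 0.075 -0.341]
[ 0.078 -0.338]
[ 0.107 -0.33 ]
[ 0.135 -0.32 ]
[ 0.34578451 -0.76648306  0.07876239] [-0.28379568  0.06923586 -0.07749463  0.01589714  0.01796726 -1.00092984]
```

>>> servo_tool --moves '[[[0,0.06,-0.17,-0.02,0.5],[0,0.05,-0.17,-0.02,0.5],[0,0,0,0,0]]]'

```text
t: 6.75
eef_pos: [0.4714, -0.0796, 0.145]
eef_rot: [0.616, 0.788, 0.01, -0.004]
ft_force: [3.6, -0.1, -3.9]
width: 0.0261
```

```bash
python3 -c "
from h import *
arc(2,5,.1592)
s=monitor.read_state();print(s['wrist_torque'],s['qd'])"
```

```text
ang 191.51 r 0.1601 jaw 14.0 z 0.145 tilt z [ 0.006   0.0206 -0.9998] F [ 3.56 -0.14 -3.86] t 6.75 w 0.026133294954511235
 Ftan 0.85 Frad -3.46
[ 0.051 -0.131]
[ 0.035 -0.134]
[ 0.039 -0.133]
[ 0.044 -0.132]
[ 0.049 -0.13 ]
[-0.06275605 -0.53770087  0.04330692] [ 0.00078251 -0.00803952  0.00668623  0.00286635 -0.00162711  0.02726915]
```

>>> servo_tool --moves '[[[0,0.05,-0.13,-0.01,0.4],[0,0.04,-0.13,-0.01,0.4],[0,0.04,-0.13,0,0.4],[0,0.045,-0.13,0,0.4],[0,0,0,0,0]]]'

```text
t: 7.25
eef_pos: [0.4775, -0.1011, 0.1449]
eef_rot: [0.558, 0.83, 0.009, -0.005]
ft_force: [0.3, 0.1, 0.4]
width: 0.0257
```

```bash
python3 -c "
from h import *
arc(1,6,.1592)
s=monitor.read_state();print(s['wrist_torque'],s['qd'])
for c in('scene','top'):
    im=viewer.read_camera(c);cv2.imwrite(f'pics/{c}3.png',im)
    cv2.imwrite(f'pics/{c}3c.png',cv2.resize(im[110:260,180:340],None,fx=4,fy=4))
"
```

```text
ang 199.52 r 0.1598 jaw 22.2 z 0.1449 tilt z [ 0.0011  0.0206 -0.9998] F [0.33 0.09 0.44] t 7.25 w 0.025689119540904404
 Ftan 0.02 Frad -0.35
[ 0.039 -0.06 ]
[ 0.025 -0.065]
[ 0.026 -0.064]
[ 0.027 -0.064]
[ 0.028 -0.063]
[ 0.029 -0.063]
[-0.19482449 -0.15505942  0.02618522] [ 0.00590954 -0.00581336  0.00498149  0.00223926 -0.00183741  0.03256395]
```

View pics/scene3c.png

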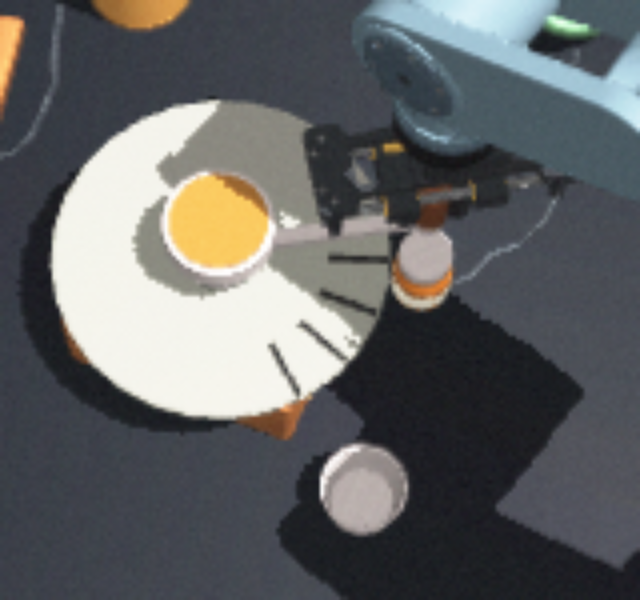

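View pics/top3c.png

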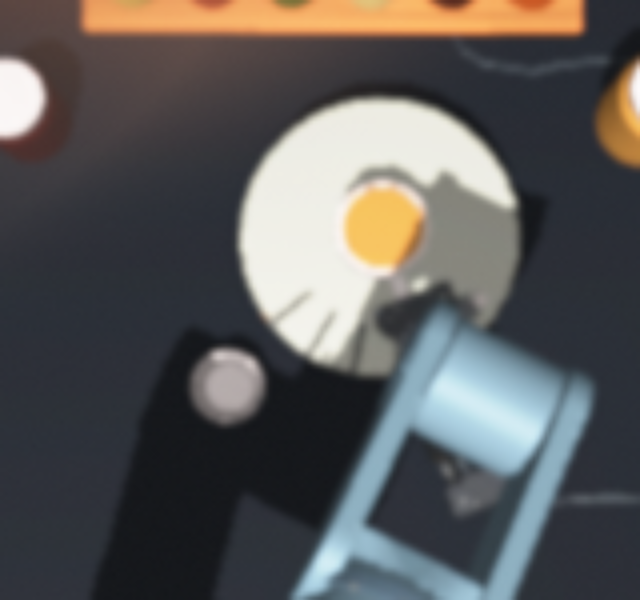

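>>> servo_tool --moves '[[[0,0.03,-0.06,0,0.2],[0,0.025,-0.06,0,0.2],[0,0.025,-0.06,0,0.2]]]'

```text
t: 7.65
eef_pos: [0.48, -0.1075, 0.1449]
eef_rot: [0.535, 0.845, 0.009, -0.006]
ft_force: [-0.5, -0.1, 0.1]
width: 0.0254
```

```bash
python3 -c "
from h import *
arc(.5,4,.1597)"
```

```text
ang 201.97 r 0.1597 jaw 25.3 z 0.1449 tilt z [-0.0015  0.0212 -0.9998] F [-0.46 -0.08  0.11] t 7.65 w 0.02542746939863804
 Ftan -0.09 Frad 0.45
[ 0.014 -0.032]
[ 0.013 -0.032]
[ 0.014 -0.032]
[ 0.014 -0.032]
```

>>> servo_tool --moves '[[[0,0.02,-0.05,0,0.15],[0,0.02,-0.05,0,0.15],[0,0.02,-0.05,0,0.15]]]'

```text
t: 7.95
eef_pos: [0.4829, -0.1139, 0.1449]
eef_rot: [0.517, 0.856, 0.009, -0.006]
ft_force: [-0.6, -0.5, 0.9]
width: 0.0259
```

```bash
python3 -c "
from h import *
arc(.5,1,.1597)"
```

```text
ang 204.5 r 0.1597 jaw 27.7 z 0.1449 tilt z [-0.0019  0.0213 -0.9998] F [-0.62 -0.52  0.93] t 7.95 w 0.02586765127547549
 Ftan 0.22 Frad 0.78
[ 0.015 -0.031]
```

>>> servo_tool --moves '[[[0,0.02,-0.045,0,0.13],[0,0.02,-0.045,0,0.13]]]'

```text
t: 8.15
eef_pos: [0.4836, -0.1156, 0.1447]
eef_rot: [0.506, 0.862, 0.01, -0.009]
ft_force: [-2.5, 9.4, 6.9]
width: 0.0254
```

```bash
python3 -c "
from h import *
arc(.5,1,.1597)"
```

```text
ang 205.16 r 0.1597 jaw 29.1 z 0.1447 tilt z [-0.0052  0.0263 -0.9996] F [-2.51  9.44  6.86] t 8.15 w 0.02542528849840974
 Ftan -9.61 Frad -1.75
[ 0.015 -0.031]
```

>>> servo_tool --moves '[[[0,0,0,0,0]]]'

```text
t: 8.25
eef_pos: [0.4835, -0.1152, 0.1448]
eef_rot: [0.506, 0.862, 0.01, -0.01]
ft_force: [-0.6, 0.8, 2.1]
width: 0.026
```

```bash
python3 -c "
from h import *
arc(.5,1,.1597)"
```

```text
ang 204.99 r 0.1597 jaw 29.2 z 0.1448 tilt z [-0.006   0.0274 -0.9996] F [-0.57  0.8   2.07] t 8.25 w 0.025976658602559967
 Ftan -0.97 Frad 0.18
[ 0.014 -0.032]
```

>>> servo_tool --moves '[[[0,0.011,-0.025,0,0],[0,0.011,-0.025,0,0]]]'

```text
t: 8.45
eef_pos: [0.4836, -0.1155, 0.1447]
eef_rot: [0.505, 0.863, 0.011, -0.011]
ft_force: [-3.2, 6.2, 5.7]
width: 0.0259
```

```bash
python3 -c "
from h import *
arc(.5,1,.1597)"
```

```text
ang 205.12 r 0.1597 jaw 29.3 z 0.1447 tilt z [-0.0082  0.0309 -0.9995] F [-3.22  6.18  5.7 ] t 8.45 w 0.025946009015463956
 Ftan -6.96 Frad 0.29
[ 0.014 -0.032]
```

>>> servo_tool --moves '[[[0,0.01,-0.021,0,0],[0,0.01,-0.021,0,0]]]'

```text
t: 8.65
eef_pos: [0.4836, -0.1155, 0.1447]
eef_rot: [0.505, 0.863, 0.012, -0.013]
ft_force: [-2.9, 5.3, 5.8]
width: 0.0256
```

>>> servo_tool --moves '[[[0,0.01,-0.021,0,0],[0,0.01,-0.021,0,0]]]'

```text
t: 8.85
eef_pos: [0.4837, -0.1156, 0.1447]
eef_rot: [0.505, 0.863, 0.013, -0.015]
ft_force: [-3.6, 6.0, 4.8]
width: 0.0259
```

```bash
python3 -c "
from h import *
arc(.5,1,.1597)
for c in('scene','top'):
    im=viewer.read_camera(c);cv2.imwrite(f'pics/{c}4.png',im)
    cv2.imwrite(f'pics/{c}4c.png',cv2.resize(im[110:260,180:340],None,fx=4,fy=4))
arc(-5,7,.1597)
"
```

```text
ang 205.16 r 0.1597 jaw 29.4 z 0.1447 tilt z [-0.0128  0.0378 -0.9992] F [-3.6   5.95  4.8 ] t 8.85 w 0.025897206891013554
 Ftan -6.92 Frad 0.72
[ 0.014 -0.032]
ang 205.15 r 0.1597 jaw 29.4 z 0.1447 tilt z [-0.0129  0.0378 -0.9992] F [-2.59  6.37  4.09] t 8.95 w 0.02577025219304921
 Ftan -6.86 Frad -0.36
[-0.135  0.321]
[-0.106  0.332]
[-0.076  0.34 ]
[-0.046  0.345]
[-0.016  0.348]
[0.014 0.348]
[0.045 0.345]
```

View pics/scene4c.png

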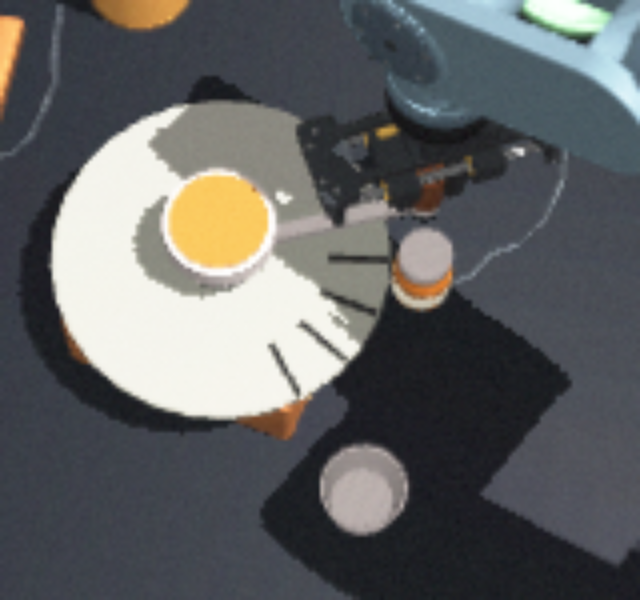

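Run:
```python
from h import *
im=cv2.imread("pics/scene4.png")
cv2.imwrite("pics/r4.png",rect("scene",im,.6,-.05,.111,.15,.0005))
```

```text
(no output)
```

View pics/r4.png

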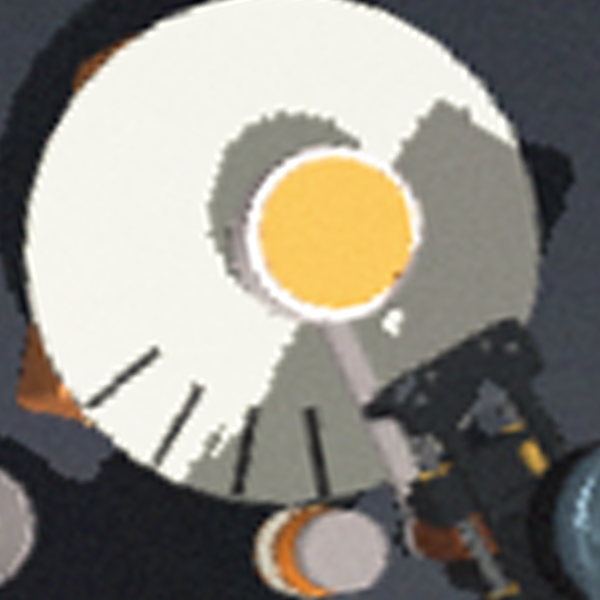

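Run:
```python
from h import *
for c,uv in (("scene",(265.6,161.6)),("top",(190+395/4,100+364/4))):
  for z in(.105,.115):
    p=unproj(c,uv,z);d=p-C;print(c,z,np.degrees(np.arctan2(d[1],d[0]))%360-np.degrees(.006/np.hypot(*d)),np.hypot(*d))
# lever angle now from scene4: bar profile
im=cv2.imread("pics/scene4.png")
a=np.arange(190,220,.5)
print(np.c_[a,angprof("scene",im,C,.06,.085,.116,a).mean(0).round(),angprof("scene",im,C,.12,.14,.116,a).mean(0).round()])
```

```text
scene 0.105 207.5946295224956 0.10031375314790328
scene 0.115 205.33249600101485 0.09864221293574076
top 0.105 209.1440539513578 0.09923554380541545
top 0.115 208.61205205713662 0.09928305579219787
[[190.  127.  106. ]
 [190.5 128.  104. ]
 [191.  128.  102. ]
 [191.5 128.  102. ]
 [192.  128.  101. ]
 [192.5 129.   98. ]
 [193.  129.   95. ]
 [193.5 128.   91. ]
 [194.  128.   90. ]
 [194.5 128.   90. ]
 [195.  128.   91. ]
 [195.5 128.   91. ]
 [196.  128.   91. ]
 [196.5 128.   91. ]
 [197.  128.   90. ]
 [197.5 129.   90. ]
 [198.  131.   90. ]
 [198.5 134.   90. ]
 [199.  138.   89. ]
 [199.5 143.   87. ]
 [200.  149.   86. ]
 [200.5 155.   92. ]
 [201.  161.  106. ]
 [201.5 165.  121. ]
 [202.  169.  132. ]
 [202.5 171.  138. ]
 [203.  172.  141. ]
 [203.5 171.  139. ]
 [204.  170.  131. ]
 [204.5 168.  122. ]
 [205.  167.  115. ]
 [205.5 166.  112. ]
 [206.  165.  110. ]
 [206.5 164.  108. ]
 [207.  163.  103. ]
 [207.5 162.   95. ]
 [208.  159.   84. ]
 [208.5 154.   76. ]
 [209.  149.   74. ]
 [209.5 143.   75. ]
 [210.  137.   76. ]
 [210.5 132.   78. ]
 [211.  128.   79. ]
 [211.5 125.   79. ]
 [212.  124.   76. ]
 [212.5 123.   70. ]
 [213.  122.   66. ]
 [213.5 122.   65. ]
 [214.  121.   62. ]
 [214.5 121.   56. ]
 [215.  121.   48. ]
 [215.5 121.   42. ]
 [216.  121.   40. ]
 [216.5 120.   40. ]
 [217.  120.   42. ]
 [217.5 120.   43. ]
 [218.  120.   43. ]
 [218.5 121.   42. ]
 [219.  121.   41. ]
 [219.5 123.   39. ]]
```

Run:
```python
from h import *
im=cv2.imread("pics/scene0.png")
R=rect("scene",im,.56,-.08,.111,.06,.0002)
for a,col in((205,(0,0,255)),(209,(255,0,0))):
  # bar leading edge at this lever angle
  t=np.radians(a);u=np.array([np.cos(t),np.sin(t)]);n=np.array([-u[1],u[0]])
  P=[C+u*r+n*.006 for r in(.08,.13)]
  q=[(int((.56-.08*0-0+.06-p[0])/.0002),int((-.08+.06-p[1])/.0002)) for p in P]
  cv2.line(R,(q[0][1],q[0][0]),(q[1][1],q[1][0]),col,1)
cv2.imwrite("pics/z.png",R)
```

```text
(no output)
```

View pics/z.png

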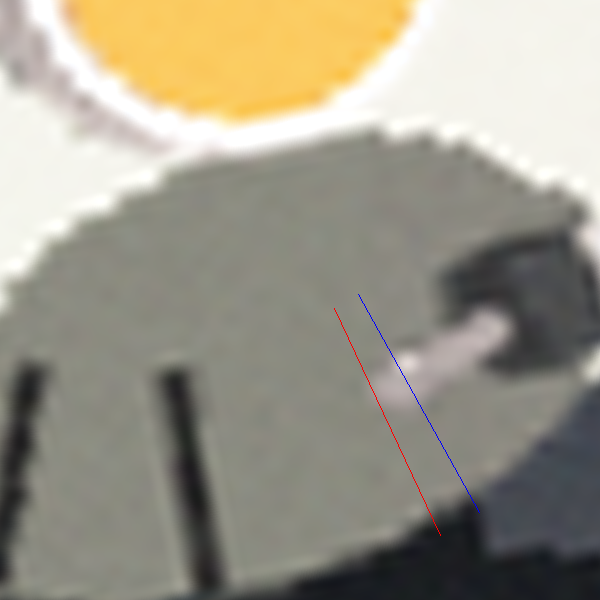

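>>> servo_tool --moves '[[[0,-0.13,0.32,0,-1],[0,-0.1,0.33,0,-1],[0,-0.07,0.34,0,-1],[0,-0.045,0.345,0,-1],[0,-0.01,0.345,0,-1],[0,0.01,0.2,0,-0.6],[0,0,0,0,0]]]'

```text
t: 9.65
eef_pos: [0.4682, -0.0424, 0.1447]
eef_rot: [0.704, 0.71, 0.012, -0.01]
ft_force: [-1.1, 1.6, 0.7]
width: 0.026
```

```bash
python3 -c "
from h import *
arc(-2,3,.1597)
for c in('scene','top'):
    im=viewer.read_camera(c);cv2.imwrite(f'pics/{c}5.png',im)
im=cv2.imread('pics/scene5.png')
cv2.imwrite('pics/r5.png',rect('scene',im,.56,-.05,.096,.15,.0005))
"
```

```text
ang 178.1 r 0.1601 jaw 0.5 z 0.1447 tilt z [ 0.0023  0.0316 -0.9995] F [-1.1   1.56  0.71] t 9.65 w 0.026016088007404833
 Ftan -1.52 Frad 1.15
[0.018 0.139]
[0.012 0.139]
[0.017 0.138]
```

View pics/r5.png

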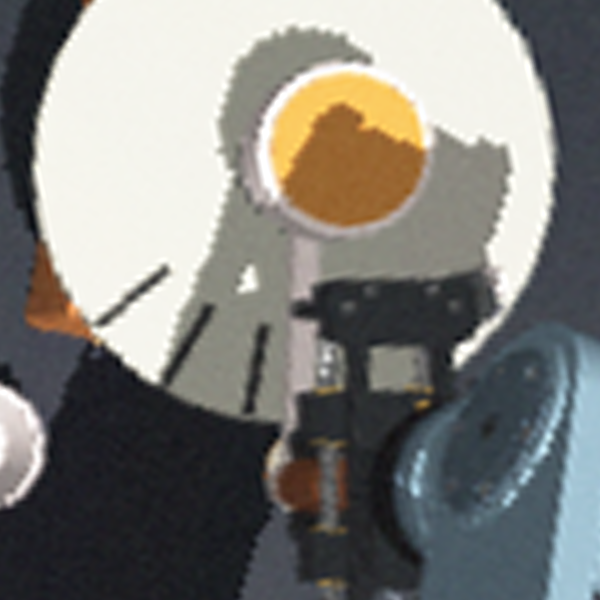

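>>> servo_tool --moves '[[[0,0.015,0.17,0,-0.5],[0,0.02,0.17,0,-0.5],[0,0.025,0.15,0,-0.5],[0,0,0,0,0]]]'

```text
t: 10.15
eef_pos: [0.4695, -0.0256, 0.1446]
eef_rot: [0.749, 0.663, 0.011, -0.01]
ft_force: [-1.5, 2.4, 2.3]
width: 0.0257
```

```bash
python3 -c "
from h import *
arc(-.5,3,.1597)
"
```

```text
ang 172.08 r 0.1602 jaw 173.1 z 0.1446 tilt z [ 0.0019  0.0296 -0.9996] F [-1.45  2.41  2.33] t 10.15 w 0.025702621184671877
 Ftan -2.19 Frad 1.77
[0.018 0.033]
[0.005 0.034]
[0.006 0.034]
```

>>> servo_tool --moves '[[[0,0.015,0.09,0,-0.25],[0,0.01,0.09,0,-0.25],[0,0,0,0,0]]]'

```text
t: 10.45
eef_pos: [0.4705, -0.0193, 0.1446]
eef_rot: [0.763, 0.646, 0.01, -0.01]
ft_force: [-3.3, 2.6, 2.5]
width: 0.0256
```

```bash
python3 -c "
from h import *
arc(-.5,3,.1597)
for c in('scene','top'):
    im=viewer.read_camera(c);cv2.imwrite(f'pics/{c}6.png',im)
im=cv2.imread('pics/scene6.png')
cv2.imwrite('pics/r6.png',rect('scene',im,.54,-.03,.116,.1,.00033))
a=np.arange(158,182,.5)
print(np.c_[a,angprof('scene',im,C,.055,.075,.116,a).mean(0).round(),angprof('scene',im,C,.115,.14,.116,a).mean(0).round()])
"
```

```text
ang 169.78 r 0.1602 jaw 170.5 z 0.1446 tilt z [ 0.0026  0.0289 -0.9996] F [-3.35  2.56  2.54] t 10.45 w 0.02557401564422023
 Ftan -1.92 Frad 3.75
[0.02  0.032]
[0.007 0.034]
[0.007 0.034]
[[158.  128.   99. ]
 [158.5 128.   98. ]
 [159.  128.   98. ]
 [159.5 128.   99. ]
 [160.  128.   99. ]
 [160.5 128.   99. ]
 [161.  129.   99. ]
 [161.5 129.   98. ]
 [162.  130.   98. ]
 [162.5 130.   98. ]
 [163.  130.   97. ]
 [163.5 130.   92. ]
 [164.  128.   86. ]
 [164.5 125.   83. ]
 [165.  122.   90. ]
 [165.5 119.  107. ]
 [166.  115.  126. ]
 [166.5 113.  137. ]
 [167.  111.  133. ]
 [167.5 110.  114. ]
 [168.  109.   87. ]
 [168.5 107.   63. ]
 [169.  105.   46. ]
 [169.5 101.   37. ]
 [170.   97.   35. ]
 [170.5  91.   35. ]
 [171.   85.   37. ]
 [171.5  79.   39. ]
 [172.   73.   42. ]
 [172.5  67.   45. ]
 [173.   62.   49. ]
 [173.5  57.   52. ]
 [174.   53.   54. ]
 [174.5  49.   55. ]
 [175.   46.   56. ]
 [175.5  44.   55. ]
 [176.   43.   53. ]
 [176.5  43.   51. ]
 [177.   43.   48. ]
 [177.5  44.   45. ]
 [178.   45.   42. ]
 [178.5  47.   38. ]
 [179.   48.   35. ]
 [179.5  49.   34. ]
 [180.   49.   37. ]
 [180.5  49.   40. ]
 [181.   48.   43. ]
 [181.5  47.   43. ]]
```

View pics/r6.png

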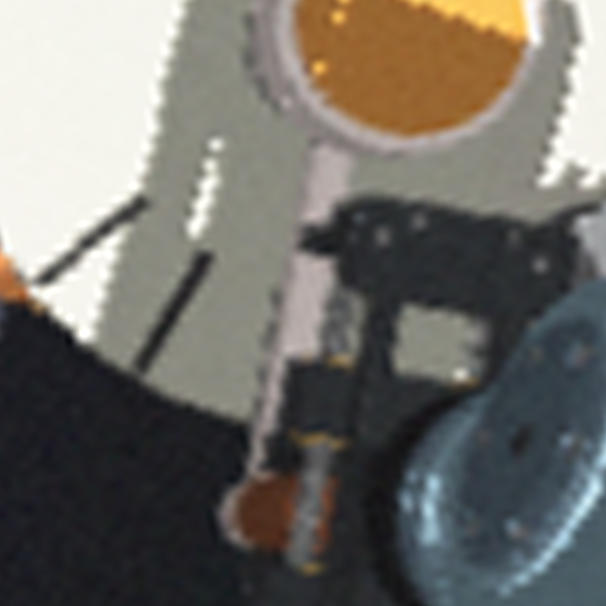

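>>> servo_tool --moves '[[[0,0.005,0.03,0,0],[0,0,0,0,0],[0.6,0,0,0,0],[0.6,0,0,0,0],[0.6,0,0,0,0],[0.6,0,0,0,0]]]'

```text
t: 11.15
eef_pos: [0.4721, -0.0191, 0.1448]
eef_rot: [0.763, 0.646, 0.011, -0.008]
ft_force: [0.3, 0.4, 0.3]
width: 0.0529
```

```bash
python3 -c "
from h import *
arc(-.5,1,.1597)
"
```

```text
ang 169.61 r 0.1587 jaw 170.6 z 0.1448 tilt z [ 0.0062  0.0274 -0.9996] F [0.26 0.42 0.3 ] t 11.15 w 0.05290153740395215
 Ftan -0.46 Frad -0.18
[-0.019  0.039]
```

>>> servo_tool --moves '[[[0.6,0,0,0.4,0],[0.6,0,0,0.5,0],[0.6,0,0,0.6,0],[0.6,0,0,0.7,0],[0.6,0,0,0.7,0],[0.6,-0.3,-0.9,0.2,0],[0.6,-0.3,-1,0,0],[0.6,-0.3,-1,0,0],[0.6,-0.3,-1,0,0],[0.6,-0.2,-1,0,0],[0.6,-0.2,-1,0,0],[0.6,0,-1,0,0]]]'

```text
t: 12.35
eef_pos: [0.4049, -0.3008, 0.2754]
eef_rot: [0.76, 0.65, 0.012, -0.005]
ft_force: [0.9, 0.2, 0.1]
width: 0.0528
```

```bash
python3 -c "
from h import *
arc(-.5,0,.1597)
for c in('scene','top'):
    im=viewer.read_camera(c);cv2.imwrite(f'pics/{c}7.png',im)
    cv2.imwrite(f'pics/r7{c}.png',rect(c,im,.55,-.03,.096,.13,.0004))
"
```

```text
ang 228.57 r 0.3375 jaw 171.1 z 0.2754 tilt z [ 0.0116  0.0233 -0.9997] F [0.87 0.24 0.14] t 12.35 w 0.05276143801050637
 Ftan 0.5 Frad -0.75
```

View pics/r7scene.png

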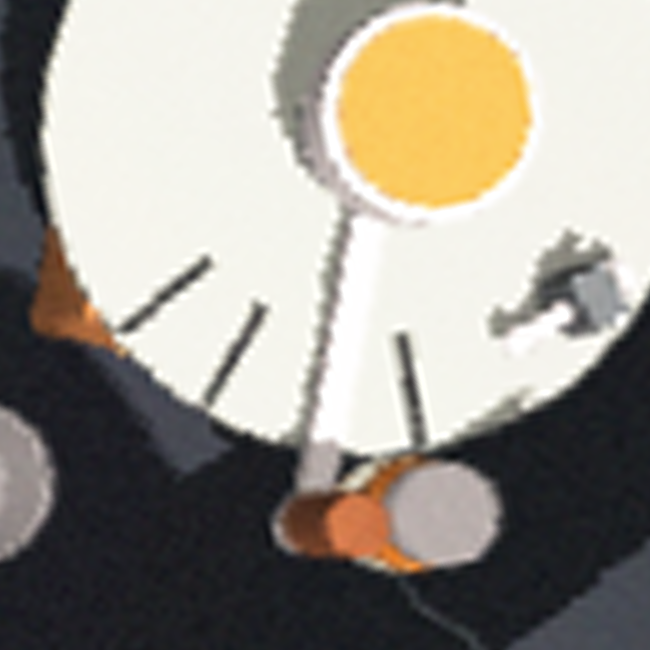

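View pics/r7top.png

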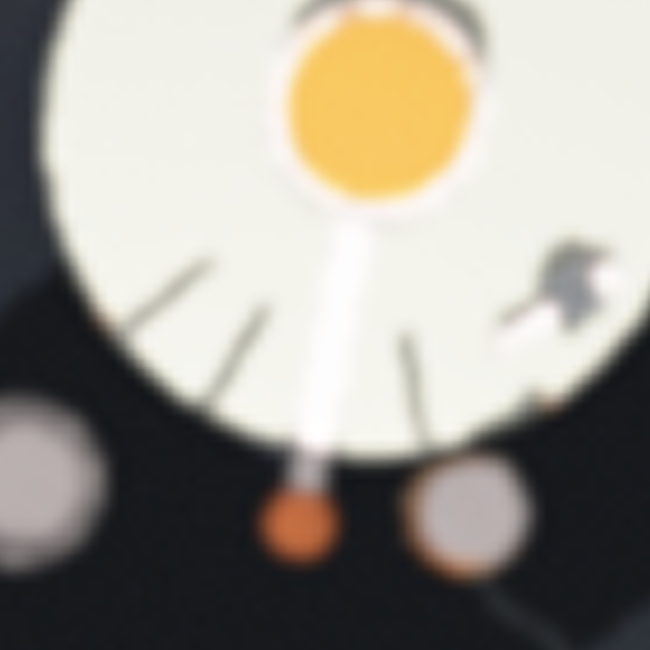

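Run:
```python
from h import *
for c,L in(("scene",169.49),("top",169.18)):
    im=cv2.imread(f"pics/{c}7.png"); ctr,e,n=ringfit(c,im); print(c,ctr,e)
    a=np.radians(L);u=np.array([np.cos(a),np.sin(a)]);nn=np.array([-u[1],u[0]])
    s=np.arange(-.014,.01401,.0005)
    for r in np.arange(.05,.148,.006):
        R=np.arange(r,r+.006,.001);RR,S=np.meshgrid(R,s)
        P=np.stack([ctr[0]+RR*u[0]+S*nn[0],ctr[1]+RR*u[1]+S*nn[1],0*S+.116],-1)
        sat=sample(c,im,P).mean(1)
        print(round(r+.003,3),"".join("%4d"%v for v in sat[::2]))
```

```text
scene [ 0.62770872 -0.04684477  0.12990518] 0.0006111976232861249
0.053  214 185 158 138 128 130 150 185 221 245 256 258 255 254 254 253 253 253 252 252 249 246 243 240 238 237 236 236 236
0.059  198 171 148 130 118 119 140 176 214 244 257 258 255 254 254 254 254 254 253 251 248 245 241 238 237 236 236 236 236
0.065  188 163 144 131 123 125 143 176 215 245 258 258 255 254 254 254 254 254 254 252 249 245 241 239 237 236 236 236 236
0.071  230 207 179 153 133 124 131 155 192 227 250 258 257 254 254 254 254 254 254 252 249 245 241 239 238 237 236 236 236
0.077  225 201 174 149 132 130 146 177 213 242 256 258 255 254 254 254 254 254 253 251 248 245 241 239 237 236 236 236 236
0.083  231 211 183 153 134 131 150 184 222 250 261 259 255 254 254 254 254 254 254 252 249 245 241 238 237 237 237 237 239
0.089  240 225 196 161 130 118 131 165 208 240 255 257 256 254 254 254 254 254 254 252 248 244 241 239 238 237 237 237 238
0.095  236 216 186 154 132 128 143 172 205 235 252 259 257 255 254 254 254 254 254 252 249 245 242 240 238 238 237 237 237
0.101  224 195 161 133 119 118 134 166 205 237 254
[... 2511 characters left out ...]
5 248 250 251 252 253 253 254 254 253 253 252 251 249 247 245 243 240 239 239 238 238
0.125  226 224 223 223 223 224 227 232 236 240 245 248 250 251 253 253 252 251 249 247 244 240 236 231 228 225 225 226 227
0.131  135 134 132 134 137 141 146 155 166 175 184 193 200 203 205 207 207 204 199 192 183 173 162 152 143 136 131 128 128
0.137   45  49  54  59  67  81  93 104 119 133 144 151 159 165 167 166 162 157 151 140 126 112  99  84  69  59  51  43  38
0.143   25  28  35  43  52  63  78  92 104 117 130 139 145 149 153 153 150 143 136 128 116 102  88  76  62  50  41  34  28
0.149   28  30  33  39  46  52  59  68  76  82  89  94  98  99 100 100  99  96  92  87  82  75  66  59  52  46  39  35  33
```

Run:
```python
from h import *
a=cv2.imread("pics/scene0.png");b=cv2.imread("pics/scene7.png")
cv2.imwrite("pics/cmp.png",np.hstack([a[60:360,100:350],b[60:360,100:350]]))
s=monitor.read_state();print(s["ft_force"],s["qd"])
job.hand_in()
```

```text
[0.03828837 0.59310226 0.41465312] [ 0.06247689 -0.0408675   0.05450857  0.02798971  0.03539272  0.05366371]
the job is handed in; nothing more can be done
```

View pics/cmp.png

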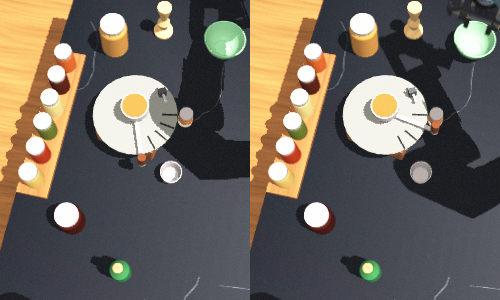

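The job is done and handed in at about 12.5 s. The lever was swung to the stop screw, held there, brought back to the second line and let go, and the arm is clear of everything.

- **Stop contact:** The bar met the screw at about 205.1°, or 0.62 rad from the second line, which agrees with the screw tip seen in the first picture. I held it there for about 0.5 s with roughly 7 N at the knob. Less the lever's friction, that is about 9 N at the screw. The first touch read 9.6 N at the knob, about 13 N at the screw, so it stayed under 25 N in every reading I took. The force was read only between moves, so a brief higher peak would not have shown.
- **Final setting:** With the gripper away, both cameras put the bar's centre within about 0.3 mm of the second line, roughly 0.2° or less. The two cameras differed by about 0.3° on the line's own angle.
- **Bystanders:** The before and after pictures show the cup, jars, oil bottle, candlestick and bowl where they stood. I compared these by eye only, after handing in.
- **Odd readings:** During the swing to the stop the knob pushed on the gripper with about 5 to 6 N sideways. I eased the tool in slightly to relieve it. The tool also tilted by up to about 2.3° while pressing on the stop. I saw no sign that either mattered.

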